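# Bridge the display riser with its shelf board

### The arm

A 6-joint arm with a two-finger parallel gripper is mounted at the origin on a cart in front of the work surface, level with it; the furniture and walls round the work are solid. World frame = base frame: x ahead of the robot, y to its left, z up, the work surface at z = 0. Lengths are in mm, angles in rad, forces in N, time in s.
With the tool pointing down it reaches from about 425 to 925 mm from the base axis. Payload 12.5 kg.
Tool frame: the origin (TCP) lies at the very end of the fingers, on their centre line; the grasp point (between the pads) lies 19 mm behind it (tcp_to_grasp is the distance from the TCP to the grasp point, in mm); z points along the fingers, y is the line along which they close (so a half turn about z gives the same grasp; the last joint's range is limited). The gripper opens to 85 mm and grips with 20 to 120 N. Pads are 22 mm wide; open, the fingers measure 114 mm over their backs; the gripper's body (76 mm by 85 mm) begins 54 mm behind the grasp point. The pads swing forward as they close: fully open they stand 13 mm farther back than shut.
Start: joints at [1.189, 0.491, 1.559, -0, 1.092, -0.106], TCP at [170.18, 601.401, 231.327] pointing down, gripper open.
Joint ranges: [-3.1, 3.1], [-0.84, 2.19], [0.05, 2.79], [-1.13, 4.28], [0.06, 2.93], [-2.69, 2.69]. Speed limits (rad/s): [2.22, 2.22, 2.79, 3.14, 3.14, 3.14].

### API

Orientations are given as a rotation vector (axis times angle).
In Python, from plant import * gives the robot as it stands.
- The arm moves only by the tool drive_tool, never from a script. Its argument "plan" is text: rows parted by semicolons, each of 7 numbers parted by spaces: the turn, a rotation vector about the tool's x, y, z in degrees, then the shift along the tool's x, y, z in m, then the opening in per cent of the stroke, from 0 (shut) to 100 (fully open). In form: wx wy wz dx dy dz hand; .... A call has 1 to 10 rows; each row is the pose to reach, as a shift and turn from the pose commanded when the call began, along the tool's axes at that moment; what a row does not reach only later rows make up. A row lasts 1/10 s, in which the tool goes at most 50 mm and 8.59 degrees, less where a joint would pass 70% of its speed; a pose out of reach is approached as far as the arm can. A call with a gripper value outside its range is refused whole. The fingers move at their own pace and stop on an object; "force" is the grip in N (left out, the last holds). Time passes only in rows, so rows that repeat a pose let the fingers close. It gives the time, the measured TCP pose, the force, the opening and the grip force at its end, in the units of the state.
- sense(): the state, without advancing time (a new reading comes with each control period).
- get_image(name): name is "scene" or "top" or "wrist"; returns a dict with "pixels" (384x512x3 uint8, blue, green, red), "fx", "fy", "cx", "cy" (pixels), "view" (4x4, takes a point from world to camera coordinates). Camera axes: x right, y down, z forward; pixel columns grow to the right and rows downward; lengths in mm; the calibration is good to about 2 mm. A picture is of the moment at which its call begins. There is no depth.
- hand_in(): hands the job in; it is judged then, once.
The state is a dict: "time": time; "joints": joint angles; "qvel": joint speeds; "effort": joint torques, N m; "position": TCP position; "tcp_rot": TCP orientation; "contact_force": force on the tool from outside, world axes, zero at the start; "moment": the same for the moment, N m; "width": finger opening in mm; "grasp_force": force on a finger pad.
Only numpy, scipy, OpenCV 4.12 (cv2) and the standard library are available. Lean on these libraries where they do the work, as an engineer would, in place of code of your own. Each camera call takes 0.05 s, during which the arm holds its last target. There are 200 camera calls.

### The job

Finish the raised pastry display: pick up the long pale board and lay it across the two brass-coloured uprights of the riser, centred and lying flat in the lipped seats of both, so that it bridges over the doughnut. Set it down rather than dropping it, and leave the short dark board and the doughnut where they are.

Things in the scene. Friction and masses are not known exactly. Their poses are not given: they have to be found in the camera images.
- long_board_center (a point): Centre (half-way up) of the loose long pale-wood board, 40 mm wide (its x) x 240 mm long (its y) x 26 mm thick (its z), about 0.2 kg. It lies flat on the counter, in one of two places, pointing away from the robot; either end may go either way. Grasp it across its 40 mm width at the middle.
- short_board_center (a point): Centre (half-way up) of a loose short dark-wood board, 40 mm wide (x) x 120 mm long (y) x 26 mm thick (z), flat on the counter. Too short to reach both uprights; it is not wanted and stays where it is.
- riser_seat (a point): Fixed riser: white stone base (100 x 230 x 12 mm), two brass uprights 85 mm either way along its y. Point midway between them at the height of their flat seats, 110 mm above the counter; z up. Each seat runs from 70 to 100 mm off it in y and is 64 mm wide in x between lips 12 mm high. The board, when home, has its centre 13 mm above this point, y along y, and overhangs each seat by 20 mm.
- doughnut_center (a point): Centre (half-way up) of a loose pink doughnut, 85 mm across and 30 mm high, lying on the riser's base between the uprights; its top is 42 mm above the counter. It stays there. (Behind it and to the left, beyond x = 0.63 m, stands a shop scale: its empty pan is about 0.2 m high, its dial higher.)
Not all that is in view belongs to the job. Of the things that look like the part that bears long_board_center, the larger one is meant.

How it is judged:
By the outcome, as a careful person would: the job done as asked, in the order asked, and still so for the second after the job is handed in, with the robot touching nothing.
It also fails if it takes over 42 s, if anything falls off the work surface, if the arm or the gripper's body presses on something with over 40 N, if the wrist force passes 120 N, or if a joint passes its speed limit or range.

## Working session

There is one attempt and no reset: what is moved stays moved. The work goes in short steps, Python scripts to look and compute and a tool call to move; the robot and the scene stay as the last step left them, time stands still between calls to the robot, and variables do not carry over. Pictures are saved under pics/ and viewed, at most 10 in all, crops included, and the job is handed in when it is done.

Besides the shell and the picture viewer there is one more tool, called after "Request:" as name(argument=value, ...) on one line, values as JSON. drive_tool: Moves the arm, as the interface text tells. Its arguments: {"type":"object","properties":{"plan":{"type":"string"},"force":{"type":"number"}},"required":["plan"]}

```bash
mkdir -p pics; python3 - <<'E'
from plant import *
import cv2,numpy as np,pickle
s=sense();print(s)
d={}
for n in("scene","top"):
    im=get_image(n);d[n]=im;cv2.imwrite(f"pics/{n}0.png",im["pixels"]);print(n,im["fx"],im["cx"],im["cy"],np.round(im["view"],3).tolist())
pickle.dump(d,open("d0.pkl","wb"))
E
```

```text
{'time': 0.0, 'joints': array([ 1.18936971e+00,  4.91547014e-01,  1.55946771e+00, -2.26465010e-05,
        1.09173397e+00, -1.05570092e-01]), 'qvel': array([-2.11213833e-03,  3.72991386e-03,  5.80109636e-04, -2.42951270e-04,
        2.31965692e-05, -3.61088884e-04]), 'effort': array([-4.64845070e-03, -6.18466187e+01, -2.61578321e+01, -2.81201746e-04,
        4.15077564e-03,  4.68897940e-05]), 'position': array([170.10579432, 601.15239016, 230.72925532]), 'tcp_rot': array([-4.31889837e-01, -3.11150185e+00,  1.76980308e-03]), 'contact_force': array([-0.83443432, -0.57825139,  0.5177175 ]), 'moment': array([ 0.0078505 , -0.02244955,  0.004203  ]), 'grasp_force': 0.0, 'width': 85.31954978345533}
scene 401.23477188081245 257.9323239908144 194.38693947724823 [[0.818, -0.574, 0.02, -421.749], [-0.388, -0.577, -0.719, 239.671], [0.424, 0.581, -0.695, 952.65], [0.0, 0.0, 0.0, 1.0]]
top 351.1944443502069 254.50202884639918 191.71300150212934 [[0.026, -0.999, -0.027, -28.755], [-0.999, -0.025, -0.045, 469.497], [0.044, 0.028, -0.999, 1158.051], [0.0, 0.0, 0.0, 1.0]]
```

View pics/scene0.png

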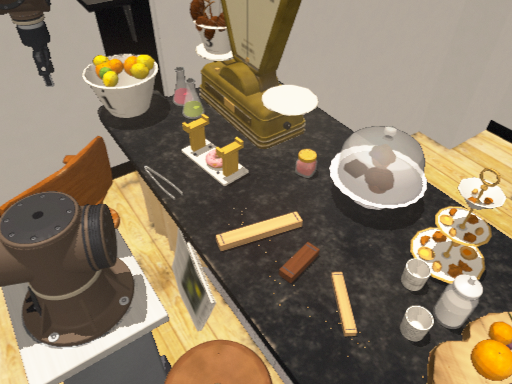

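View pics/top0.png

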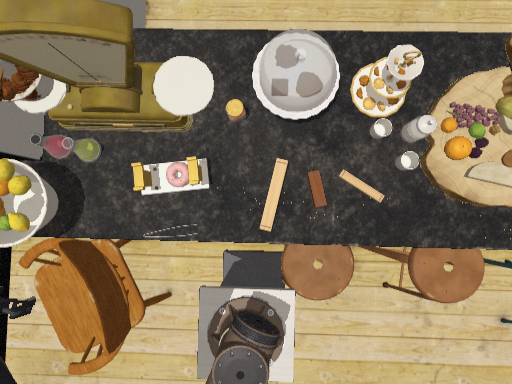

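Both views show the long pale board at top (273,195), the dark one at (317,188), a smaller pale decoy at (361,186), and the riser at about (171,176). I'll enlarge the crops next.

```bash
python3 - <<'E'
import pickle,cv2
d=pickle.load(open("d0.pkl","rb"))
t=d["top"]["pixels"];cv2.imwrite("pics/c1.png",cv2.resize(t[140:240,125:300],(700,400),interpolation=cv2.INTER_CUBIC))
s=d["scene"]["pixels"];cv2.imwrite("pics/c2.png",cv2.resize(s[105:255,170:320],(600,600),interpolation=cv2.INTER_CUBIC))
E
```

```text
(no output)
```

View pics/c1.png

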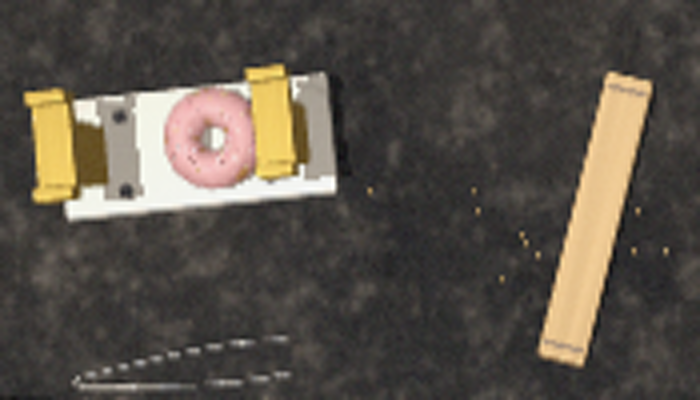

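View pics/c2.png

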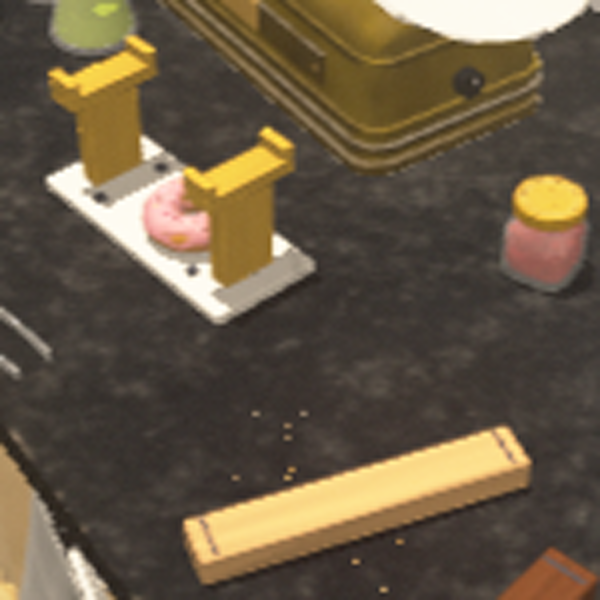

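```bash
cat >h.py <<'E'
import numpy as np,pickle
from scipy.optimize import least_squares
from scipy.spatial.transform import Rotation as R
def proj(im,P):
    q=np.atleast_2d(P)@im["view"][:3,:3].T+im["view"][:3,3]
    return np.c_[im["fx"]*q[:,0]/q[:,2]+im["cx"],im["fy"]*q[:,1]/q[:,2]+im["cy"]]
def place(p,L):
    c,s=np.cos(p[2]),np.sin(p[2]);L=np.asarray(L,float)
    return np.c_[p[0]+c*L[:,0]-s*L[:,1],p[1]+s*L[:,0]+c*L[:,1],L[:,2]]
E
python3 - <<'E'
from h import *
d=pickle.load(open("d0.pkl","rb"))
T=lambda u:(np.array(u)+.5)/4-.5+[125,140]
S=lambda u:(np.array(u)+.5)/4-.5+[170,105]
# board: local (x,y) corners, z26
bt=[((20,120),(608,72)),((20,-120),(652,80)),((-20,120),(540,352)),((-20,-120),(584,363))]
# board long axis = y local; far end is +y
Lb=[(20*a,120*b,26) for a,b in((-1,1),(1,1),(-1,-1),(1,-1))]
ut=T([(608,72),(652,80),(540,352),(584,363)]); us=S([(183,520),(203,557),(508,427),(531,462)])
def fit(f,p0):
    r=least_squares(f,p0,loss="soft_l1",x_scale=[10,10,.05]+[1]*(len(p0)-3));print(np.round(r.x,3),"deg",np.degrees(r.x[2]));print(np.round(f(r.x).reshape(-1,2),1).tolist())
# far end has +x, left(+y world) => local -x is left side when yaw~0: yaw maps local y to world x => yaw~-90deg; local -x -> +y world
def fb(p,which="ts"):
    o=[]
    if "t" in which:o.append(proj(d["top"],place(p,Lb))-ut)
    if "s" in which:
        # scene: left end = near end(-y)
        o.append(proj(d["scene"],place(p,[Lb[2],Lb[3],Lb[0],Lb[1]]))-us)
    return np.concatenate(o).ravel()
for w in("t","s","ts"):fit(lambda p:fb(p,w),[480,-80,-1.7])
# riser
Lr=lambda t:[(50,-115,12),(-50,-115,12),(-50,115,12)]+[(a*(32+t),y,122) for a in(1,-1) for y in(100,70,-70,-100)]
ur=T([(326,73),(336,181),(66,207),(25,93),(65,89),(246,70),(285,65),(33,200),(77,197),(257,178),(298,172)])
ls=[(50,-115,12),(-50,-115,12),(-50,115,12)]
sr=S([(315,262),(220,312),(47,182)])
def fr(p,w="ts"):
    o=[]
    if "t" in w:o.append(proj(d["top"],place(p,Lr(p[3])))-ur)
    if "s" in w:o.append(proj(d["scene"],place(p,ls))-sr)
    return np.concatenate(o).ravel()
for w in("t","s","ts"):fit(lambda p:fr(p,w),[500,200,0,6])
E
```

```text
[464.621 -80.266  -1.784] deg -102.19884070595013
[[-0.3, -0.8], [0.5, -0.0], [-0.5, 0.3], [0.4, 0.4]]
[464.07  -81.702  -1.797] deg -102.97572819168154
[[-0.2, -0.6], [-0.4, 1.2], [0.0, -0.9], [0.7, 0.2]]
[464.478 -80.918  -1.79 ] deg -102.5669901209406
[[0.1, -0.8], [0.9, 0.1], [-0.6, 0.2], [0.3, 0.5], [-0.1, -0.6], [-0.3, 1.2], [-0.2, -1.3], [0.5, -0.3]]
[5.16257e+02 2.54361e+02 1.29000e-01 9.19100e+00] deg 7.375406795692874
[[0.4, -0.4], [0.8, 2.3], [0.2, 3.0], [0.1, -0.1], [-0.2, -0.2], [0.0, -0.3], [0.1, -0.1], [0.4, -0.0], [-0.8, -0.3], [-0.2, -0.4], [-0.6, 0.1]]
[5.16727e+02 2.52124e+02 1.35000e-01 6.00000e+00] deg 7.736857064575173
[[0.6, -0.3], [-0.1, 1.3], [-0.5, -1.0]]
[5.16512e+02 2.54106e+02 1.31000e-01 9.19600e+00] deg 7.4976972952073835
[[0.4, -0.5], [0.9, 2.1], [0.3, 2.9], [0.1, -0.2], [-0.2, -0.2], [0.1, -0.4], [0.1, -0.3], [0.5, -0.1], [-0.7, -0.4], [-0.1, -0.5], [-0.5, -0.1], [0.1, -0.6], [-0.6, 1.0], [-0.7, -1.3]]
```

```bash
cat >>h.py <<'E'
def tgt(wps,pos=None,rot=None):
    "world targets x y z yaw_of_tool_y(deg) -> tool-frame row numbers"
    if pos is None:
        from plant import sense
        s=sense();pos,rot=s["position"],s["tcp_rot"];print(np.round(pos,1),s["time"],np.round(s["contact_force"],1),s["width"])
    R0=R.from_rotvec(rot)
    for x,y,z,a in wps:
        Rt=R.from_matrix(np.c_[[np.cos(np.radians(a-270)),np.sin(np.radians(a-270)),0],[np.cos(np.radians(a)),np.sin(np.radians(a)),0],[0,0,-1]])
        print(np.round((R0.inv()*Rt).as_rotvec(True),2),np.round(R0.inv().apply(np.array([x,y,z])-pos)/1000,4))
E
python3 - <<'E'
from h import *
tgt([(400,430,290,77.4),(530,150,280,77.4),(464.5,-81,200,77.4)],np.array([170.18,601.4,231.33]),np.array([-4.31889837e-01, -3.11150185e+00,0]))
E
```

```text
[-0.   -0.01 -3.2 ] [-0.2678 -0.1023 -0.0587]
[-0.   -0.01 -3.2 ] [-0.4691 -0.3363 -0.0488]
[-0.   -0.01 -3.2 ] [-0.4691 -0.5764  0.0312]
```

Request:
drive_tool(plan="0 0 -3.2 -0.268 -0.102 -0.059 100; 0 0 -3.2 -0.268 -0.102 -0.059 100; 0 0 -3.2 -0.268 -0.102 -0.059 100; 0 0 -3.2 -0.268 -0.102 -0.059 100; 0 0 -3.2 -0.268 -0.102 -0.059 100; 0 0 -3.2 -0.268 -0.102 -0.059 100; 0 0 -3.2 -0.469 -0.336 -0.049 100; 0 0 -3.2 -0.469 -0.336 -0.049 100; 0 0 -3.2 -0.469 -0.336 -0.049 100; 0 0 -3.2 -0.469 -0.336 -0.049 100", force=40)

```text
time: 1.1
position: [484.7, 247.0, 283.6]
tcp_rot: [-0.344, -3.122, 0.0]
contact_force: [0.7, 0.8, 1.1]
width: 85.3
grasp_force: 0.0
```

```bash
python3 - <<'E'
from h import *
tgt([(530,150,280,77.4),(464.5,-81,200,77.4)])
E
```

```text
[484.7 247.  283.6] 1.1 [0.7 0.8 1.1] 85.33901221380789
[-0.01 -0.02  0.01] [-0.0654 -0.0848  0.0036]
[-0.01 -0.02  0.01] [-0.0518 -0.3245  0.0836]
```

Request:
drive_tool(plan="0 0 0 -0.040 -0.120 0.004 100; 0 0 0 -0.040 -0.120 0.004 100; 0 0 0 -0.040 -0.120 0.004 100; 0 0 0 -0.052 -0.324 0.084 100; 0 0 0 -0.052 -0.324 0.084 100; 0 0 0 -0.052 -0.324 0.084 100; 0 0 0 -0.052 -0.324 0.084 100; 0 0 0 -0.052 -0.324 0.084 100; 0 0 0 -0.052 -0.324 0.084 100; 0 0 0 -0.052 -0.324 0.084 100")

```text
time: 2.1
position: [464.4, -78.5, 199.8]
tcp_rot: [-0.346, -3.122, -0.0]
contact_force: [-0.5, 1.6, -0.3]
width: 85.2
grasp_force: 0.0
```

```bash
python3 - <<'E'
from h import *
from plant import *
import cv2
im=get_image("wrist");pickle.dump(im,open("w1.pkl","wb"));cv2.imwrite("pics/w1.png",im["pixels"])
s=sense();print(s["qvel"].round(3))
tgt([(464.5,-81,2.5,77.4)])
Lb=[(20*a,120*b,26) for a,b in((-1,1),(1,1),(-1,-1),(1,-1))]
print(proj(im,place([464.5,-80.9,-1.79],Lb)).round(1))
E
```

```text
[ 0.017 -0.006 -0.003 -0.001 -0.    -0.003]
[464.6 -78.  200.1] 2.15 [-0.4 -0.4 -0.2] 85.73654450867258
[0.01 0.01 0.01] [-0.0005 -0.003   0.1976]
[[261.2 259.8]
 [231.  259.9]
 [263.8  62.3]
 [226.6  62.4]]
```

View pics/w1.png

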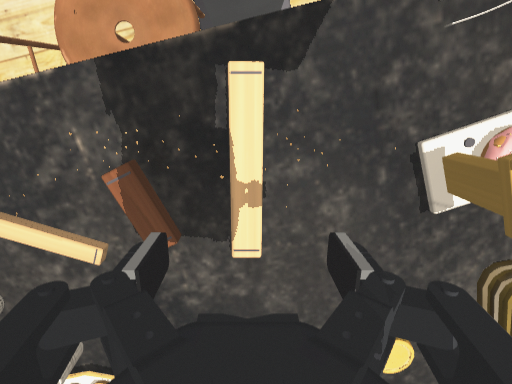

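The wrist picture shows the board edges at columns about 229–263 and rows 62–257, against a prediction of 227–264 and 62–260. That agrees to within 2 mm, so I'll descend.

Request:
drive_tool(plan="0 0 0 0 -0.003 0.045 100; 0 0 0 0.0005 -0.003 0.09 100; 0 0 0 0.0005 -0.003 0.13 100; 0 0 0 0.0005 -0.003 0.16 100; 0 0 0 0.0005 -0.003 0.18 100; 0 0 0 0.0005 -0.003 0.19 100; 0 0 0 0.0005 -0.003 0.195 100; 0 0 0 0.0005 -0.003 0.197 100; 0 0 0 0.0005 -0.003 0.197 100; 0 0 0 0.0005 -0.003 0.197 100")

```text
time: 3.15
position: [463.6, -81.5, 3.6]
tcp_rot: [0.344, 3.121, -0.0]
contact_force: [0.1, 0.2, 0.9]
width: 85.1
grasp_force: 0.0
```

Request:
drive_tool(plan="0 0 0 0 0 0 35; 0 0 0 0 0 0 35; 0 0 0 0 0 0 35; 0 0 0 0 0 0 35; 0 0 0 0 0 0 35; 0 0 0 0 0 0 35; 0 0 0 0 0 0 35; 0 0 0 0 0 0 35", force=50)

```text
time: 3.95
position: [463.3, -81.5, 3.2]
tcp_rot: [0.345, 3.122, -0.0]
contact_force: [-0.4, 0.2, 7.0]
width: 39.3
grasp_force: 50.8
```

Request:
drive_tool(plan="0 0 0 0 0 -0.01 35; 0 0 0 0 0 -0.03 35; 0 0 0 0 0 -0.06 35; 0 0 0 0 0 -0.1 35; 0 0 0 0 0 -0.14 35; 0 0 0 0 0 -0.18 35; 0 0 0 0 0 -0.21 35; 0 0 0 0 0 -0.217 35; 0 0 0 0 0 -0.217 35; 0 0 0 0 0 -0.217 35")

```text
time: 4.95
position: [462.6, -81.3, 218.7]
tcp_rot: [-0.345, -3.121, -0.001]
contact_force: [0.5, 0.4, -1.2]
width: 39.2
grasp_force: 51.1
```

```bash
python3 - <<'E'
from h import *
tgt([(490,86,220,42.5),(516.5,254,220,7.5)])
E
```

```text
[462.6 -81.3 218.7] 4.95 [ 0.5  0.4 -1.2] 39.24009072084349
[-2.00e-02 -1.10e-01  3.49e+01] [ 0.0097  0.1692 -0.0013]
[-5.00e-02 -1.00e-01  6.99e+01] [ 0.0205  0.339  -0.0012]
```

Request:
drive_tool(plan="0 0 4 0.001 0.02 0 35; 0 0 11 0.003 0.055 0 35; 0 0 19 0.006 0.095 0 35; 0 0 27 0.008 0.133 0 35; 0 0 35 0.010 0.172 0 35; 0 0 43 0.013 0.21 0 35; 0 0 51 0.015 0.25 0 35; 0 0 59 0.017 0.288 0 35; 0 0 66 0.019 0.32 0 35; 0 0 69.9 0.0205 0.339 0 35")

```text
time: 5.95
position: [516.7, 256.0, 217.4]
tcp_rot: [-2.074, -2.357, 0.004]
contact_force: [0.7, -0.1, -1.4]
width: 39.2
grasp_force: 51.0
```

Request:
drive_tool(plan="0 0 0 0 0 0 35; 0 0 0 0 0 0 35; 0 0 0 0 0 0 35")

```text
time: 6.25
position: [516.9, 252.9, 218.9]
tcp_rot: [-2.07, -2.362, 0.003]
contact_force: [0.6, 1.1, -1.9]
width: 38.9
grasp_force: 51.0
```

```bash
python3 - <<'E'
from h import *
from plant import *
import cv2
d={n:get_image(n) for n in("scene","top","wrist")};pickle.dump(d,open("d1.pkl","wb"))
t=cv2.resize(d["top"]["pixels"][120:230,110:240],(520,440),interpolation=2)
s=cv2.resize(d["scene"]["pixels"][75:225,150:300],(600,600),interpolation=2)
cv2.imwrite("pics/s1.png",s);cv2.imwrite("pics/wr1.png",d["wrist"]["pixels"])
tgt([(516.5,254,130,7.5)])
for n in("scene","wrist"):
  for L in([(a*20,b*120,0) for a in(1,-1) for b in(1,-1)],):
    print(n,"riser lips inner",proj(d[n],place([516.5,254,.131],[(a*32,y,122) for a in(1,-1) for y in(100,70,-70,-100)])).round(0).tolist())
E
```

```text
[517.2 253.  219.7] 6.4 [-0.3 -0.2 -2.2] 38.67265797143745
[-0.01  0.   -0.03] [ 0.0011 -0.0006  0.0897]
scene riser lips inner [[200.0, 114.0], [206.0, 118.0], [234.0, 137.0], [241.0, 142.0], [184.0, 121.0], [190.0, 125.0], [218.0, 146.0], [224.0, 150.0]]
wrist riser lips inner [[287.0, 70.0], [286.0, 108.0], [280.0, 255.0], [279.0, 280.0], [209.0, 70.0], [211.0, 108.0], [216.0, 255.0], [217.0, 280.0]]
```

View pics/wr1.png

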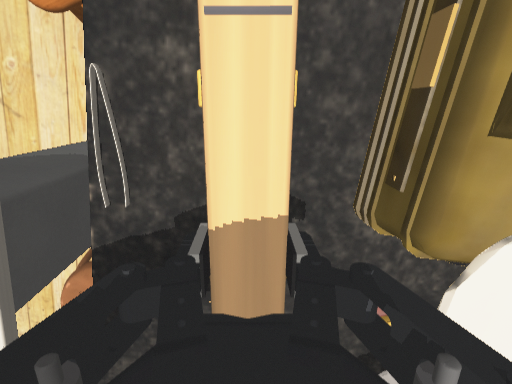

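View pics/s1.png

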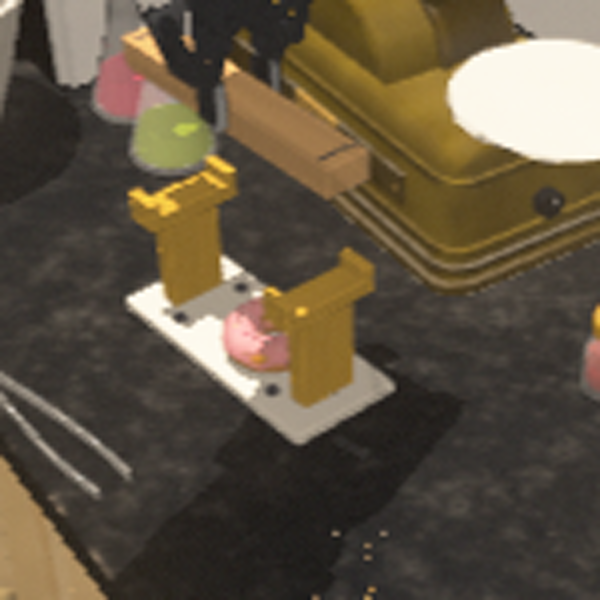

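```bash
python3 - <<'E'
from h import *
d=pickle.load(open("d1.pkl","rb"))
for z in(216.5,242.5):
  print(((proj(d["scene"],place([517.2,253,.131],[(20,-120,z),(-20,-120,z),(20,120,z),(-20,120,z)]))-[150,75])*4).round(0).tolist())
E
```

```text
[[369.0, 177.0], [325.0, 198.0], [165.0, 45.0], [122.0, 62.0]]
[[369.0, 145.0], [324.0, 166.0], [162.0, 14.0], [118.0, 31.0]]
```

Request:
drive_tool(plan="0 0 0 0.0025 -0.0006 0.01 35; 0 0 0 0.0025 -0.0006 0.03 35; 0 0 0 0.0025 -0.0006 0.05 35; 0 0 0 0.0025 -0.0006 0.07 35; 0 0 0 0.0025 -0.0006 0.085 35; 0 0 0 0.0025 -0.0006 0.093 35; 0 0 0 0.0025 -0.0006 0.098 35; 0 0 0 0.0025 -0.0006 0.1 35; 0 0 0 0.0025 -0.0006 0.1 35; 0 0 0 0.0025 -0.0006 0.1 35")

```text
time: 7.4
position: [516.5, 256.4, 120.4]
tcp_rot: [2.071, 2.362, 0.002]
contact_force: [-0.3, 0.1, -2.1]
width: 39.0
grasp_force: 51.1
```

Request:
drive_tool(plan="0 0 0 0 0 0.001 35; 0 0 0 0 0 0.002 35; 0 0 0 0 0 0.003 35; 0 0 0 0 0 0.004 35; 0 0 0 0 0 0.005 35; 0 0 0 0 0 0.005 35; 0 0 0 0 0 0.005 35")

```text
time: 8.1
position: [516.3, 256.2, 114.8]
tcp_rot: [-2.071, -2.362, 0.0]
contact_force: [-0.1, -1.0, -2.0]
width: 39.0
grasp_force: 51.1
```

Not yet in contact, so I'll creep on.

Request:
drive_tool(plan="0 0 0 0 0 0.0005 35; 0 0 0 0 0 0.001 35; 0 0 0 0 0 0.0015 35; 0 0 0 0 0 0.0015 35; 0 0 0 0 0 0.0015 35")

```text
time: 8.6
position: [516.3, 256.3, 113.3]
tcp_rot: [-2.071, -2.362, -0.0]
contact_force: [-0.8, 0.1, -2.2]
width: 39.1
grasp_force: 51.1
```

Request:
drive_tool(plan="0 0 0 0 0 0.0005 35; 0 0 0 0 0 0.0005 35; 0 0 0 0 0 0.001 35; 0 0 0 0 0 0.001 35; 0 0 0 0 0 0.001 35")

```text
time: 9.1
position: [516.3, 256.3, 113.2]
tcp_rot: [2.071, 2.362, 0.001]
contact_force: [-3.5, -1.3, 10.1]
width: 38.9
grasp_force: 52.5
```

```bash
python3 - <<'E'
from plant import *
import cv2
a=get_image("scene")["pixels"][90:200,165:265]; b=get_image("top")["pixels"][130:220,110:230]
import numpy as np
cv2.imwrite("pics/p1.png",np.hstack([cv2.resize(a,(400,440),interpolation=2),np.pad(cv2.resize(b,(400,300),interpolation=2),((0,140),(0,0),(0,0)))]))
print(sense()["moment"])
E
```

```text
[-0.3106157   0.65851827 -0.00365472]
```

View pics/p1.png

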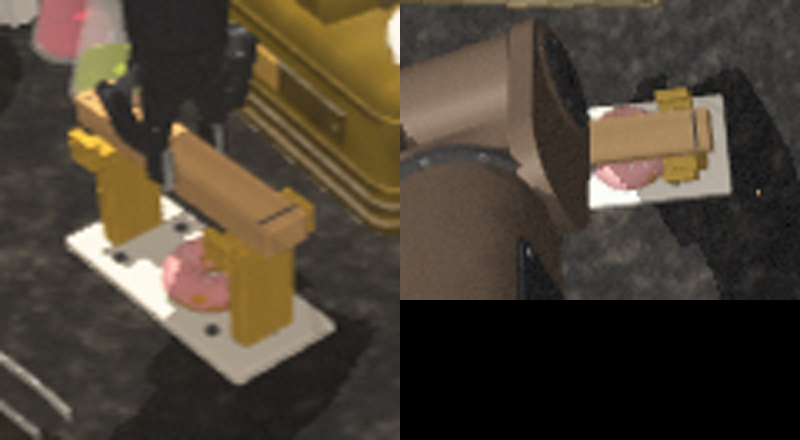

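Both pictures show the board lying in the two seats between the lips, with an overhang past the right upright of about 20 mm. I'll release.

Request:
drive_tool(plan="0 0 0 0 0 -0.0005 48; 0 0 0 0 0 -0.0005 60; 0 0 0 0 0 -0.0005 75; 0 0 0 0 0 -0.0005 90; 0 0 0 0 0 -0.0005 100; 0 0 0 0 0 -0.0005 100; 0 0 0 0 0 -0.0005 100; 0 0 0 0 0 -0.0005 100; 0 0 0 0 0 -0.0005 100; 0 0 0 0 0 -0.0005 100")

```text
time: 10.2
position: [516.3, 256.2, 112.8]
tcp_rot: [-2.071, -2.362, -0.0]
contact_force: [0.2, -0.1, 0.1]
width: 85.4
grasp_force: 0.0
```

Request:
drive_tool(plan="0 0 0 0 0 -0.005 100; 0 0 0 0 0 -0.015 100; 0 0 0 0 0 -0.03 100; 0 0 0 0 0 -0.055 100; 0 0 0 0 0 -0.085 100; 0 0 0 0 0 -0.12 100; 0 0 0 0 0 -0.15 100; 0 0 0 0 0 -0.165 100; 0 0 0 0 0 -0.17 100; 0 0 0 0 0 -0.17 100")

```text
time: 11.2
position: [516.2, 256.3, 283.5]
tcp_rot: [2.071, 2.362, 0.002]
contact_force: [-1.2, 1.1, -1.2]
width: 85.7
grasp_force: 0.0
```

Request:
drive_tool(plan="0 0 0 -0.03 0 0 100; 0 0 0 -0.07 0 0 100; 0 0 0 -0.11 0 0 100; 0 0 0 -0.15 0 0 100; 0 0 0 -0.19 0 0 100; 0 0 0 -0.23 0 0 100; 0 0 0 -0.25 0 0 100; 0 0 0 -0.25 0 0 100; 0 0 0 -0.25 0 0 100")

```text
time: 12.1
position: [548.6, 8.4, 281.9]
tcp_rot: [-2.072, -2.36, 0.001]
contact_force: [0.2, -0.5, 0.7]
width: 85.4
grasp_force: 0.0
```

```bash
python3 - <<'E'
from plant import *
from h import *
import cv2
d={n:get_image(n) for n in("scene","top")};pickle.dump(d,open("d2.pkl","wb"))
a=d["scene"]["pixels"][90:200,165:265]; b=d["top"]["pixels"][130:220,110:230]
cv2.imwrite("pics/p2.png",np.hstack([cv2.resize(a,(400,440),interpolation=2),np.pad(cv2.resize(b,(400,300),interpolation=2),((0,140),(0,0),(0,0)))]))
P=place([516.5,254,.131],[(a*20,b*120,136) for a in(1,-1) for b in(1,-1)])
print(((proj(d["scene"],P)-[165,90])*4).round(0).tolist(),((proj(d["top"],P)-[110,130])*3.333+[400,0]).round(0).tolist())
E
```

```text
[[114.0, 75.0], [308.0, 210.0], [73.0, 93.0], [266.0, 232.0]] [[444.0, 133.0], [708.0, 104.0], [448.0, 177.0], [712.0, 148.0]]
```

View pics/p2.png

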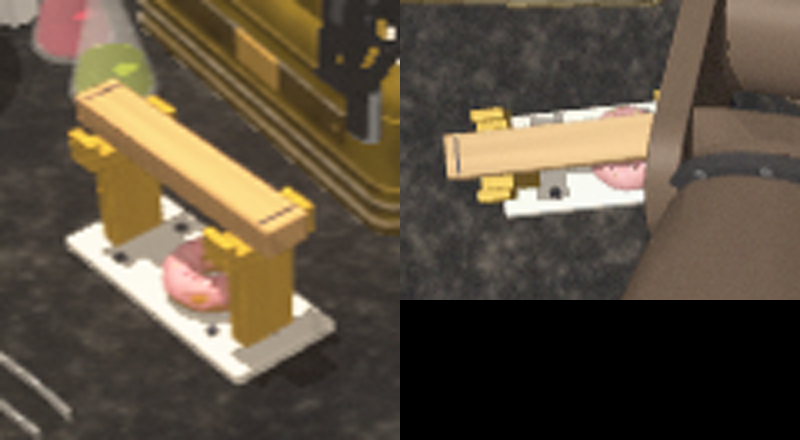

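The board lies flat in both seats. Its top-view left corners, (445,135) and (448,179), are within 1 mm of the centred prediction, and the doughnut hasn't moved.

```bash
python3 -c "
from plant import *
print(hand_in())"
```

```text
the job is handed in; nothing more can be done
None
```

The long pale board now lies flat and centred across both brass uprights, set down gently over the doughnut, with the doughnut and the short dark board untouched; I handed the job in at about 12 s, with no verdict returned.

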